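# Fetch the trophy from among the drinks

### The arm

A 6-joint arm with a two-finger parallel gripper is mounted at the origin on the work surface. World frame = base frame: x ahead of the robot, y to its left, z up, the work surface at z = 0. Lengths are in m, angles in rad, forces in N, time in s.
With the tool pointing down it reaches from about 0.3 to 0.875 m from the base axis. Payload 4.2 kg.
Tool frame: the origin (TCP) lies midway between the tips of the shut fingers; the grasp point (between the pads) lies r.hold_point_z behind it (r.hold_point_z is the distance from the TCP to the grasp point, in m); y points along the fingers, z is the direction in which the jaws open and shut, and the axes are right-handed (so a half turn about y gives the same grasp; the last joint's range is limited). The gripper opens to 85 mm and grips with 20 to 120 N. Pads are 22 mm wide; open, the fingers measure 114 mm over their backs; the gripper's body (76 mm by 85 mm) begins 54 mm behind the grasp point. The pads swing forward as they close: fully open they stand 13 mm farther back than shut.
Start: joints at [1.236, 0.32, 1.565, -0, 1.257, -0.02], TCP at [0.178, 0.547, 0.231] pointing down, gripper open.
Joint ranges: [-3.11, 3.11], [-0.84, 2.01], [0.21, 2.61], [-1.34, 4.49], [0.05, 2.63], [-2.56, 2.56]. Speed limits (rad/s): [2.57, 2.57, 3.14, 3.14, 3.14, 3.14].

### API

Orientations are given as [roll, pitch, yaw] about the fixed x, y, z axes, in that order (R = Rz(yaw) Ry(pitch) Rx(roll)).
In Python, from bench import r gives the robot as it stands.
- The arm moves only by the tool send_rows, never from a script. Its argument "rows" is text: rows parted by semicolons, each of 7 numbers parted by spaces: the shift along the tool's x, y, z in m, then the turn, a rotation vector about the tool's x, y, z in degrees, then the closure in counts, from 0 (fully open) to 255 (shut). In form: dx dy dz wx wy wz claw; .... A call has 1 to 10 rows; each row is the pose to reach, as a shift and turn from the pose commanded when the call began, along the tool's axes at that moment; what a row does not reach only later rows make up. A row lasts 1/12 s, in which the tool goes at most 41.7 mm and 7.16 degrees, less where a joint would pass 70% of its speed; a pose out of reach is approached as far as the arm can. A call with a gripper value outside its range is refused whole. The fingers move at their own pace and stop on an object; "newtons" is the grip in N (left out, the last holds). Time passes only in rows, so rows that repeat a pose let the fingers close. It gives the time, the measured TCP pose, the force and the opening at its end, in the units of the state.
- r.observe(): the state, without advancing time (a new reading comes with each control period).
- r.camera(name): name is "scene" or "top"; returns (picture, depth): 400x640x3 uint8, blue, green, red; 400x640 float32, m along the optical axis (not along the pixel's ray), 0 where there is no reading.
- r.calibration(name): a dict with "fx", "fy", "cx", "cy" (pixels), "R" (3x3) and "t" (3): a world point X has camera coordinates R X + t. Camera axes: x right, y down, z forward; pixel columns grow to the right and rows downward; lengths in m; the calibration is good to about 2 mm. A picture is of the moment at which its call begins. calibration takes no time and is no camera call.
- r.sign_off(): hands the job in, once; it reports no verdict.
Trained networks look in the newest picture that a camera, given by its name, has taken for a name from the list of things; names that differ only in an ending like _2 or _b are one class to them, and where a whole thing is asked for, a point or a joint stands for the part that bears it (a point fixed in the world has none). Each returns a list of dicts, best first, with "p" (0 to 1); they miss things now and then, are a little off and sometimes report something else, mostly with a low value. They report only what shows in the picture. A call takes as long as a camera call.
- r.trace(thing, camera): "mask" (400x640 bool, what is visible of it) and "position" ([column, row] in pixels, amid what is visible of it).
The state is a dict: "time": time; "joint_positions": joint angles; "joint_velocities": joint speeds; "tau": joint torques, N m; "tcp_pos": TCP position; "orientation": TCP orientation; "wrist_force": force on the tool from outside, world axes, zero at the start; "moment": the same for the moment, N m; "opening": opening from 0.0 (shut) to 1.0 (fully open).
Only numpy, scipy, OpenCV 4.12 (cv2) and the standard library are available. Lean on these libraries where they do the work, as an engineer would, in place of code of your own. Each camera call takes 0.05 s, during which the arm holds its last target. There are 200 camera calls.

### The job

First clear all three drink cans off their coasters onto the grey tray, standing upright; then, with the cans waiting there, take the little trophy from the round board and stand it in the middle of the black stand; then put every can back, upright, in the middle of the coaster of its own colour. Set everything down without dropping it, and leave the white dice cup where it stands.

Things in the scene. Friction and masses are not known exactly. Their poses are not given: they have to be found in the camera images.
- red_can_mid (a point): closed red drink can with a silvery lid, standing upright on the red coaster: diameter 53 mm, height 96 mm, about 220 g. The point is its centre, 48 mm above its underside; z is its axis, pointing up. Loose
- green_can_mid (a point): closed green drink can with a silvery lid, standing upright on the green coaster: diameter 53 mm, height 96 mm, about 220 g. The point is its centre, 48 mm above its underside; z is its axis, pointing up. Loose
- blue_can_mid (a point): closed blue drink can with a silvery lid, standing upright on the blue coaster: diameter 53 mm, height 96 mm, about 220 g. The point is its centre, 48 mm above its underside; z is its axis, pointing up. Loose
- red_coaster: fixed red round coaster, diameter 68 mm, 4 mm thick. The origin is the centre of its underside; its upper face, on which the can stands, is 4 mm above that; z up. The three coasters lie on a pale marble round board (diameter 210 mm, 12 mm thick), their centres 60 mm from the board's middle and 120 degrees apart
- green_coaster: fixed green round coaster, diameter 68 mm, 4 mm thick. The origin is the centre of its underside; its upper face, on which the can stands, is 4 mm above that; z up. The three coasters lie on a pale marble round board (diameter 210 mm, 12 mm thick), their centres 60 mm from the board's middle and 120 degrees apart
- blue_coaster: fixed blue round coaster, diameter 68 mm, 4 mm thick. The origin is the centre of its underside; its upper face, on which the can stands, is 4 mm above that; z up. The three coasters lie on a pale marble round board (diameter 210 mm, 12 mm thick), their centres 60 mm from the board's middle and 120 degrees apart
- trophy_mid (a point): small trophy, 64 mm high, about 220 g, standing in the middle of the round board between the three cans: round brass foot of diameter 40 mm (0 to 12 mm up), thin brass neck (12 to 22 mm), and above it an amber glass body, a cylinder of diameter 40 mm from 28 to 56 mm up with bevelled ends, to be gripped there. The point is its centre, 32 mm above its underside; z is its axis, pointing up. Loose
- tray: fixed grey rectangular serving tray, the side area, 270 mm (its x) by 140 mm (its y) outside, walls 5 mm thick, floor 5 mm thick, rim 14 mm above the table. The origin is the centre of its underside, on the table; z up. Empty at the start
- stand: fixed black round presentation stand, diameter 80 mm with a flat top of diameter 64 mm, 30 mm high. The origin is the centre of its underside, on the table; z up
- dice_cup: white open dice cup, diameter 72 mm at the rim, 85 mm high, standing on the table beyond the round board; a bystander, loose. The origin is the centre of its underside

How it is judged:
On the way, in this order (a step that is already met when the one before it is completed fails the run):
1. all three cans stand upright on the tray, released (x of red_can_mid in the frame of tray between -0.108 and 0.108 m and y of red_can_mid in the frame of tray between -0.043 and 0.043 m and z of red_can_mid in the frame of tray between 0.046 and 0.06 m and angle between each of red_can_mid, green_can_mid, blue_can_mid's own z axis and vertical below 0.15 rad and x of green_can_mid in the frame of tray between -0.108 and 0.108 m and y of green_can_mid in the frame of tray between -0.043 and 0.043 m and z of green_can_mid in the frame of tray between 0.046 and 0.06 m and x of blue_can_mid in the frame of tray between -0.108 and 0.108 m and y of blue_can_mid in the frame of tray between -0.043 and 0.043 m and z of blue_can_mid in the frame of tray between 0.046 and 0.06 m and contact force between the fingers and red_can below 0.5 N and contact force between the fingers and green_can below 0.5 N and contact force between the fingers and blue_can below 0.5 N), for 0.2 s.
2. the trophy stands on the black stand, released, while all three cans are still on the tray (horizontal distance between trophy_mid and stand below 0.012 m and z of trophy_mid in the frame of stand between 0.056 and 0.068 m and angle between trophy_mid's own z axis and vertical below 0.1 rad and x of red_can_mid in the frame of tray between -0.108 and 0.108 m and y of red_can_mid in the frame of tray between -0.043 and 0.043 m and z of red_can_mid in the frame of tray between 0.046 and 0.06 m and angle between each of red_can_mid, green_can_mid, blue_can_mid's own z axis and vertical below 0.15 rad and x of green_can_mid in the frame of tray between -0.108 and 0.108 m and y of green_can_mid in the frame of tray between -0.043 and 0.043 m and z of green_can_mid in the frame of tray between 0.046 and 0.06 m and x of blue_can_mid in the frame of tray between -0.108 and 0.108 m and y of blue_can_mid in the frame of tray between -0.043 and 0.043 m and z of blue_can_mid in the frame of tray between 0.046 and 0.06 m and contact force between the fingers and trophy below 0.5 N), for 0.2 s.
At the end, for the whole second after the job is handed in: each can stands upright (within 0.1 rad) on the coaster of its own colour, its centre within 12 mm of the coaster's centre; the trophy stands upright on the black stand within 12 mm of its centre; all is released and at rest (horizontal distance between red_can_mid and red_coaster below 0.012 m and z of red_can_mid in the frame of red_coaster between 0.046 and 0.058 m and angle between each of red_can_mid, green_can_mid, blue_can_mid, trophy_mid's own z axis and vertical below 0.1 rad and linear speed of each of red_can, green_can, blue_can, trophy below 0.02 m/s and horizontal distance between green_can_mid and green_coaster below 0.012 m and z of green_can_mid in the frame of green_coaster between 0.046 and 0.058 m and horizontal distance between blue_can_mid and blue_coaster below 0.012 m and z of blue_can_mid in the frame of blue_coaster between 0.046 and 0.058 m and horizontal distance between trophy_mid and stand below 0.012 m and z of trophy_mid in the frame of stand between 0.056 and 0.068 m); the robot touches nothing.
It fails at once if a can or the trophy is dropped: it moves faster than 0.55 m/s while the fingers do not touch it (a fall of about 15 mm or more) ((contact force between the fingers and red_can below 0.05 N and linear speed of red_can above 0.55 m/s) or (contact force between the fingers and green_can below 0.05 N and linear speed of green_can above 0.55 m/s) or (contact force between the fingers and blue_can below 0.05 N and linear speed of blue_can above 0.55 m/s) or (contact force between the fingers and trophy below 0.05 N and linear speed of trophy above 0.55 m/s)).
It fails at once if the dice cup is moved by more than 25 mm (distance of dice_cup from where it was at the start of the episode above 0.025 m).
It also fails if it takes over 144 s, if anything falls off the work surface, if the arm or the gripper's body presses on something with over 40 N, if the wrist force passes 120 N, or if a joint passes its speed limit or range.

## Working session

There is one attempt and no reset: what is moved stays moved. The work goes in short steps, Python scripts to look and compute and a tool call to move; the robot and the scene stay as the last step left them, time stands still between calls to the robot, and variables do not carry over. Pictures are saved under pics/ and viewed, about 12 in all and at most 16, crops included, and the job is handed in when it is done.

Besides the shell and the picture viewer there is one more tool, called after "Request:" in YAML: its name, and indented under it one key for each argument. send_rows: Moves the arm, as the interface text tells. Its arguments: {"type":"object","properties":{"rows":{"type":"string"},"newtons":{"type":"number"}},"required":["rows"]}

```bash
mkdir -p pics; ls
cat > h.py <<'E'
import numpy as np, cv2
from bench import r
from scipy.spatial.transform import Rotation as Ro
def pts(name, mask, depth):
    c=r.calibration(name); v,u=np.nonzero(mask&(depth>0)); d=depth[v,u]
    P=np.c_[(u-c["cx"])/c["fx"]*d,(v-c["cy"])/c["fy"]*d,d]
    return (P-np.array(c["t"]))@np.array(c["R"])
E
python3 - <<'E'
from h import *
print(r.observe(), r.hold_point_z)
for n in("scene","top"):
    c=r.calibration(n); print(n,c)
    p,d=r.camera(n); cv2.imwrite(f"pics/{n}0.png",p)
    for t in "red_can_mid green_can_mid blue_can_mid red_coaster green_coaster blue_coaster trophy_mid tray stand dice_cup".split():
        for o in r.trace(t,n)[:1]:
            P=pts(n,o["mask"],d)
            if len(P):
                zt=np.percentile(P[:,2],95); T=P[P[:,2]>zt-.006]
                print(n,t,round(o["p"],2),o["position"],len(P),"ztop",zt.round(4),"topmid",((T.max(0)+T.min(0))/2).round(4),"mean",T.mean(0).round(4),"all",P.min(0).round(3),P.max(0).round(3))
E
```

```text
pics
{'time': 0.0, 'joint_positions': array([ 1.23601598e+00,  3.20314133e-01,  1.56564185e+00,  2.06847539e-05,
        1.25738173e+00, -2.00020152e-02]), 'joint_velocities': array([-0.00031482, -0.00077297,  0.00218024, -0.00097995,  0.00095979,
        0.00116732]), 'tau': array([-9.39660349e-04, -4.15527070e+01, -2.34167719e+01, -1.89911402e-04,
        8.07726465e-03, -4.09257652e-06]), 'tcp_pos': array([0.17786882, 0.54632126, 0.23048391]), 'orientation': array([-1.57254065e+00,  5.45644521e-05, -3.14784769e-01]), 'wrist_force': array([0.27780657, 0.64233497, 0.01944325]), 'moment': array([-0.00657295, -0.05049486,  0.01876806]), 'opening': 1.0009561850450743} 0.0187
scene {'fx': 520.1390920592403, 'fy': 520.1390920592403, 'cx': 325.00431618712315, 'cy': 202.84855594348443, 'R': array([[-0.72608054,  0.68754084, -0.00972781],
       [ 0.59918477,  0.62570487, -0.49947075],
       [-0.3373198 , -0.36848474, -0.86627614]]), 't': array([ 0.43925755, -0.33922264,  1.36135382])}
scene red_can_mid 0.76 [377.1, 183.1] 949 ztop 0.115 topmid [0.5005 0.0579 0.1132] mean [0.5007 0.0584 0.
[... 2674 characters left out ...]
ean [ 0.5053 -0.0395  0.0163] all [ 0.486 -0.077  0.01 ] [ 0.552 -0.013  0.023]
top trophy_mid 0.48 [320.6, 239.8] 237 ztop 0.0784 topmid [0.5386 0.0092 0.0765] mean [0.5391 0.0097 0.0757] all [ 0.519 -0.011  0.01 ] [0.556 0.031 0.08 ]
top tray 0.67 [194.6, 253.5] 6332 ztop 0.0137 topmid [0.5181 0.3199 0.0142] mean [0.5159 0.3206 0.0113] all [ 0.376  0.236 -0.004] [0.659 0.41  0.021]
top stand 0.63 [452.7, 271.8] 887 ztop 0.0325 topmid [ 0.4603 -0.3152  0.0308] mean [ 0.462  -0.3152  0.0296] all [ 0.424 -0.353  0.002] [ 0.501 -0.275  0.035]
top dice_cup 0.71 [247.2, 146.6] 797 ztop 0.0862 topmid [0.7628 0.1772 0.0853] mean [0.7643 0.178  0.0844] all [ 0.727  0.143 -0.004] [0.798 0.214 0.09 ]
```

Run:
```python
from h import *
for n in ["top"]:
    p,d=r.camera(n); t=r.trace("tray",n)[0]; P=pts(n,t["mask"],d); 
    rect=cv2.minAreaRect(P[:,:2].astype(np.float32)*1000); print(rect)
    R=P[P[:,2]>.0105]; print(cv2.minAreaRect(R[:,:2].astype(np.float32)*1000), cv2.fitEllipse(P[:2,:2].astype(np.float32)) if 0 else "")
    # board
    al=pts(n,np.ones_like(d,bool),d); b=al[(abs(al[:,2]-.012)<.003)&(np.hypot(al[:,0]-.539,al[:,1]-.01)<.12)]
    h=cv2.minEnclosingCircle(b[:,:2].astype(np.float32)*1000); print(h)
a=cv2.imread("pics/scene0.png"); b=cv2.imread("pics/top0.png")
cv2.imwrite("pics/both.png",np.vstack([a[50:350,:],b[80:380,:]]))
```

```text
((518.3131103515625, 323.41204833984375), (277.5706481933594, 148.80221557617188), 7.118594169616699)
((518.1113891601562, 320.37530517578125), (269.8753662109375, 141.2737274169922), 6.833700656890869) 
((538.8790283203125, 10.761545181274414), 104.71391296386719)
```

View pics/both.png

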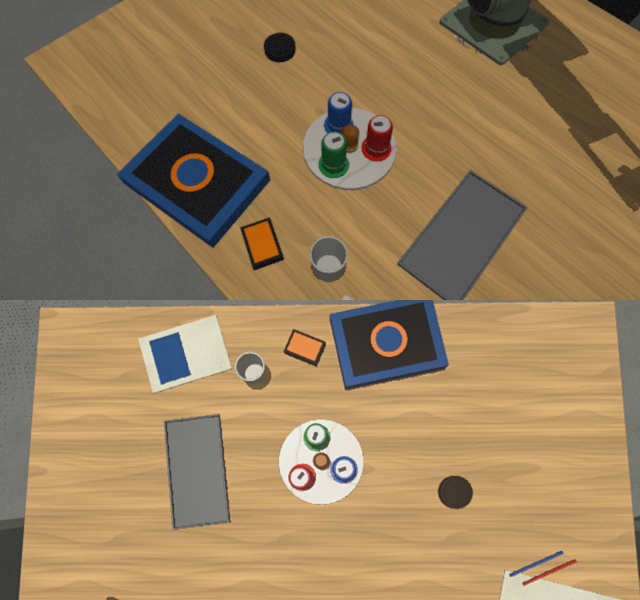

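The combined picture shows three cans on the round board (top view, around columns 300–345 and rows 435–475 in the stack). The tray is to the left at about (197,472), the stand to the right at (455,492) and the dice cup beyond at (250,368). The networks' positions agree with the picture, except for some coaster and trophy masks in the scene view. I'm starting with the red can.

```bash
cat > w.py <<'E'
# w.py x y z yaw [x y z yaw ...] : shifts/turns from present pose
import sys; from h import *
s=r.observe(); p=s["tcp_pos"]; R0=Ro.from_euler("xyz",s["orientation"])
print("t",round(s["time"],2),"tcp",p.round(4),"rpy",np.degrees(s["orientation"]).round(1),"open",round(s["opening"],3))
a=np.array(sys.argv[1:],float).reshape(-1,4)
for x,y,z,w in a:
    Rt=Ro.from_euler("xyz",[-90,0,w],degrees=True)
    d=R0.inv().apply(np.array([x,y,z])-p); v=(R0.inv()*Rt).as_rotvec(degrees=True)
    print((x,y,z,w),"shift",d.round(4),"turn",v.round(1),"rows",np.ceil(max(np.linalg.norm(d)/.0417,np.linalg.norm(v)/7.16)))
E
python3 w.py .500 .0577 .19 -50.6 .500 .0577 .067 -50.6
```

```text
t 1.2 tcp [0.178  0.5468 0.2313] rpy [-90.   0. -18.] open 1.005
(np.float64(0.5), np.float64(0.0577), np.float64(0.19), np.float64(-50.6)) shift [ 0.4576  0.0413 -0.3653] turn [-0.  32.6 -0. ] rows 15.0
(np.float64(0.5), np.float64(0.0577), np.float64(0.067), np.float64(-50.6)) shift [ 0.4576  0.1643 -0.3654] turn [-0.  32.6 -0. ] rows 15.0
```

Request:
send_rows:
  rows: "0.4575 0.041 -0.3655 0 32.6 0 0;0.4575 0.041 -0.3655 0 32.6 0 0;0.4575 0.041 -0.3655 0 32.6 0 0;0.4575 0.041 -0.3655 0 32.6 0 0;0.4575 0.041 -0.3655 0 32.6 0 0;0.4575 0.041 -0.3655 0 32.6 0 0;0.4575 0.041 -0.3655 0 32.6 0 0;0.4575 0.041 -0.3655 0 32.6 0 0;0.4575 0.041 -0.3655 0 32.6 0 0;0.4575 0.041 -0.3655 0 32.6 0 0"
  newtons: 40

```text
time: 2.03
tcp_pos: [0.4073, 0.1977, 0.2024]
orientation: [-1.57, -0.0, -0.884]
wrist_force: [0.6, 0.9, 0.1]
opening: 0.998
```

```bash
python3 w.py .500 .0577 .19 -50.6 .500 .0577 .067 -50.6
```

```text
t 2.03 tcp [0.4073 0.1977 0.2024] rpy [-89.9  -0.  -50.6] open 0.998
(np.float64(0.5), np.float64(0.0577), np.float64(0.19), np.float64(-50.6)) shift [ 0.1671  0.0124 -0.0171] turn [-0.1 -0.   0. ] rows 5.0
(np.float64(0.5), np.float64(0.0577), np.float64(0.067), np.float64(-50.6)) shift [ 0.167   0.1354 -0.0173] turn [-0.1 -0.   0. ] rows 6.0
```

Request:
send_rows:
  rows: "0.167 0.0125 -0.017 0 0 0 0;0.167 0.0125 -0.017 0 0 0 0;0.167 0.0125 -0.017 0 0 0 0;0.167 0.0125 -0.017 0 0 0 0;0.167 0.0125 -0.017 0 0 0 0;0.167 0.0125 -0.017 0 0 0 0;0.167 0.0125 -0.017 0 0 0 0"

```text
time: 2.62
tcp_pos: [0.4989, 0.0597, 0.1895]
orientation: [-1.571, 0.001, -0.885]
wrist_force: [-0.0, 0.0, 0.4]
opening: 0.995
```

```bash
python3 w.py .500 .0577 .067 -50.6
```

```text
t 2.62 tcp [0.4989 0.0597 0.1895] rpy [-90.    0.1 -50.7] open 0.995
(np.float64(0.5), np.float64(0.0577), np.float64(0.067), np.float64(-50.6)) shift [ 0.0024  0.1225 -0.0004] turn [ 0.  -0.1 -0.1] rows 3.0
```

Descend, then close.

Request:
send_rows:
  rows: "0.0025 0.04 -0.0005 0 0 0 0;0.0025 0.075 -0.0005 0 0 0 0;0.0025 0.105 -0.0005 0 0 0 0;0.0025 0.1225 -0.0005 0 0 0 0;0.0025 0.1225 -0.0005 0 0 0 0;0.0025 0.1225 -0.0005 0 0 0 255;0.0025 0.1225 -0.0005 0 0 0 255;0.0025 0.1225 -0.0005 0 0 0 255;0.0025 0.1225 -0.0005 0 0 0 255;0.0025 0.1225 -0.0005 0 0 0 255"

```text
time: 3.45
tcp_pos: [0.5015, 0.0578, 0.0691]
orientation: [-1.567, -0.002, -0.884]
wrist_force: [-2.3, 0.6, 6.6]
opening: 0.607
```

```bash
python3 w.py .500 .0577 .067 -50.6
```

```text
t 3.45 tcp [0.5015 0.0578 0.0691] rpy [-89.8  -0.1 -50.6] open 0.607
(np.float64(0.5), np.float64(0.0577), np.float64(0.067), np.float64(-50.6)) shift [-0.0009  0.0021 -0.0013] turn [-0.2 -0.   0.1] rows 1.0
```

Request:
send_rows:
  rows: "0 -0.01 0 0 0 0 255;0 -0.04 0 0 0 0 255;0 -0.08 0 0 0 0 255;0 -0.11 0 0 0 0 255;0 -0.12 0 0 0 0 255;0 -0.12 0 0 0 0 255"

```text
time: 3.95
tcp_pos: [0.5022, 0.0575, 0.1906]
orientation: [-1.565, -0.004, -0.884]
wrist_force: [-0.2, 0.0, -1.5]
opening: 0.605
```

```bash
python3 w.py .4386 .3105 .19 6.8
python3 - <<'E'
from h import *
print(r.observe()["wrist_force"])
E
```

```text
t 3.95 tcp [0.5022 0.0575 0.1906] rpy [-89.6  -0.2 -50.6] open 0.605
(np.float64(0.4386), np.float64(0.3105), np.float64(0.19), np.float64(6.8)) shift [-0.236   0.0003  0.1113] turn [ -0.2 -57.4   0.4] rows 9.0
[-0.16910437  0.04108988 -1.49403408]
```

Request:
send_rows:
  rows: "-0.013 0 0.006 0 -4 0 255;-0.039 0 0.018 0 -10 0 255;-0.07 0 0.033 0 -17 0 255;-0.1 0 0.047 0 -24 0 255;-0.13 0 0.061 0 -31 0 255;-0.16 0 0.0755 0 -38 0 255;-0.19 0 0.09 0 -45 0 255;-0.217 0 0.102 0 -52 0 255;-0.236 0 0.1113 0 -57.4 0 255;-0.236 0 0.1113 0 -57.4 0 255"

```text
time: 4.78
tcp_pos: [0.4349, 0.3133, 0.1848]
orientation: [-1.571, 0.004, 0.124]
wrist_force: [0.6, 0.6, -2.0]
opening: 0.605
```

```bash
python3 w.py .4386 .3105 .0595 6.8
python3 - <<'E'
from h import *
print(r.observe()["wrist_force"])
p,d=r.camera("scene"); cv2.imwrite("pics/s1.png",p[150:400,200:600])
E
```

```text
t 4.78 tcp [0.4349 0.3133 0.1848] rpy [-90.    0.2   7.1] open 0.605
(np.float64(0.4386), np.float64(0.3105), np.float64(0.0595), np.float64(6.8)) shift [ 0.0038  0.1253 -0.0033] turn [-0.   0.3 -0.2] rows 4.0
[ 0.57569015  0.63907371 -2.03792247]
```

View pics/s1.png

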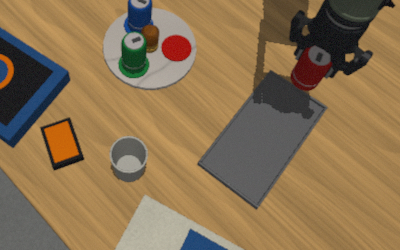

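The red can is held upright over the near end of the tray (about (312,68) in the crop), and its coaster at (176,48) is empty. Lowering it now.

Request:
send_rows:
  rows: "0.004 0.03 -0.003 0 0.3 0 255;0.004 0.065 -0.003 0 0.3 0 255;0.004 0.095 -0.003 0 0.3 0 255;0.004 0.113 -0.003 0 0.3 0 255;0.004 0.12 -0.003 0 0.3 0 255;0.004 0.12 -0.003 0 0.3 0 255;0.004 0.12 -0.003 0 0.3 0 255"

```text
time: 5.42
tcp_pos: [0.4415, 0.3074, 0.0673]
orientation: [-1.571, 0.0, 0.112]
wrist_force: [-1.3, -0.2, -0.8]
opening: 0.607
```

```bash
python3 w.py .4386 .3105 .0595 6.8
```

```text
t 5.42 tcp [0.4415 0.3074 0.0673] rpy [-90.    0.    6.4] open 0.607
(np.float64(0.4386), np.float64(0.3105), np.float64(0.0595), np.float64(6.8)) shift [-0.0025  0.0078  0.0034] turn [ 0.  -0.4 -0. ] rows 1.0
```

Request:
send_rows:
  rows: "-0.0025 0.003 0.0035 0 0 0 255;-0.0025 0.0055 0.0035 0 0 0 255;-0.0025 0.007 0.0035 0 0 0 255;-0.0025 0.007 0.0035 0 0 0 255;-0.0025 0.007 0.0035 0 0 0 255"

```text
time: 5.83
tcp_pos: [0.4384, 0.3113, 0.0606]
orientation: [-1.57, -0.001, 0.113]
wrist_force: [0.8, -0.3, -2.2]
opening: 0.607
```

Request:
send_rows:
  rows: "0 0.001 0 0 0 0 255;0 0.002 0 0 0 0 255;0 0.002 0 0 0 0 255"

```text
time: 6.08
tcp_pos: [0.4384, 0.3112, 0.0583]
orientation: [-1.571, -0.0, 0.113]
wrist_force: [1.2, 0.7, -1.6]
opening: 0.604
```

Request:
send_rows:
  rows: "0 0.001 0 0 0 0 255;0 0.001 0 0 0 0 255;0 0.002 0 0 0 0 255;0 0.002 0 0 0 0 255"

```text
time: 6.42
tcp_pos: [0.4387, 0.3112, 0.0581]
orientation: [-1.57, -0.001, 0.113]
wrist_force: [-1.8, -2.8, 11.7]
opening: 0.605
```

Contact. Release and raise.

Request:
send_rows:
  rows: "0 -0.001 0 0 0 0 0;0 -0.001 0 0 0 0 0;0 -0.001 0 0 0 0 0;0 -0.001 0 0 0 0 0;0 -0.02 0 0 0 0 0;0 -0.06 0 0 0 0 0;0 -0.1 0 0 0 0 0;0 -0.135 0 0 0 0 0;0 -0.135 0 0 0 0 0"

```text
time: 7.17
tcp_pos: [0.4417, 0.3135, 0.1985]
orientation: [-1.564, -0.013, 0.113]
wrist_force: [0.7, -0.6, 1.2]
opening: 0.998
```

```bash
python3 w.py .5975 .0204 .19 9.4
```

```text
t 7.17 tcp [0.4417 0.3135 0.1985] rpy [-89.6  -0.7   6.5] open 0.998
(np.float64(0.5975), np.float64(0.0204), np.float64(0.19), np.float64(9.4)) shift [ 0.1217  0.0079 -0.3088] turn [-0.4 -2.9  0.7] rows 8.0
```

```bash
sed -i 's/^s=r.observe.*/s=r.observe(); p=s["tcp_pos"]; R0=Ro.from_euler("xyz",[-np.pi\/2,0,s["orientation"][2]])/' w.py; python3 w.py .5975 .0204 .19 9.4
```

```text
t 7.17 tcp [0.4417 0.3135 0.1985] rpy [-89.6  -0.7   6.5] open 0.998
(np.float64(0.5975), np.float64(0.0204), np.float64(0.19), np.float64(9.4)) shift [ 0.1218  0.0085 -0.3087] turn [ 0.  -2.9  0. ] rows 8.0
```

Request:
send_rows:
  rows: "0.122 0.0085 -0.3085 0 -2.9 0 0;0.122 0.0085 -0.3085 0 -2.9 0 0;0.122 0.0085 -0.3085 0 -2.9 0 0;0.122 0.0085 -0.3085 0 -2.9 0 0;0.122 0.0085 -0.3085 0 -2.9 0 0;0.122 0.0085 -0.3085 0 -2.9 0 0;0.122 0.0085 -0.3085 0 -2.9 0 0;0.122 0.0085 -0.3085 0 -2.9 0 0;0.122 0.0085 -0.3085 0 -2.9 0 0;0.122 0.0085 -0.3085 0 -2.9 0 0"

```text
time: 8.0
tcp_pos: [0.5946, 0.0165, 0.1816]
orientation: [-1.57, 0.001, 0.16]
wrist_force: [-0.3, 0.0, 0.2]
opening: 1.001
```

```bash
python3 w.py .5975 .0204 .068 9.4
```

```text
t 8.0 tcp [0.5946 0.0165 0.1816] rpy [-90.    0.1   9.2] open 1.001
(np.float64(0.5975), np.float64(0.0204), np.float64(0.068), np.float64(9.4)) shift [0.0035 0.1136 0.0034] turn [ 0.  -0.2 -0. ] rows 3.0
```

Request:
send_rows:
  rows: "0.0035 0.01 0.0035 0 0 0 0;0.0035 0.04 0.0035 0 0 0 0;0.0035 0.075 0.0035 0 0 0 0;0.0035 0.1 0.0035 0 0 0 0;0.0035 0.1135 0.0035 0 0 0 0;0.0035 0.1135 0.0035 0 0 0 0;0.0035 0.1135 0.0035 0 0 0 0"

```text
time: 8.58
tcp_pos: [0.5962, 0.0241, 0.0683]
orientation: [-1.57, 0.002, 0.166]
wrist_force: [0.6, 0.6, 0.0]
opening: 1.001
```

```bash
python3 w.py .5975 .0204 .068 9.4
```

```text
t 8.58 tcp [0.5962 0.0241 0.0683] rpy [-90.    0.1   9.5] open 1.001
(np.float64(0.5975), np.float64(0.0204), np.float64(0.068), np.float64(9.4)) shift [ 0.0007  0.0003 -0.0038] turn [0.  0.1 0. ] rows 1.0
```

Request:
send_rows:
  rows: "0.0005 0 -0.0035 0 0 0 0;0.0005 0 -0.0035 0 0 0 0;0.0005 0 -0.0035 0 0 0 255;0.0005 0 -0.0035 0 0 0 255;0.0005 0 -0.0035 0 0 0 255;0.0005 0 -0.0035 0 0 0 255;0.0005 0 -0.0035 0 0 0 255;0.0005 0 -0.0035 0 0 0 255;0.0005 0 -0.0035 0 0 0 255"

```text
time: 9.33
tcp_pos: [0.5986, 0.0191, 0.0702]
orientation: [-1.571, -0.002, 0.163]
wrist_force: [-1.5, 1.5, 6.0]
opening: 0.605
```

Request:
send_rows:
  rows: "0 -0.01 0 0 0 0 255;0 -0.04 0 0 0 0 255;0 -0.08 0 0 0 0 255;0 -0.11 0 0 0 0 255;0 -0.12 0 0 0 0 255;0 -0.12 0 0 0 0 255;0 -0.12 0 0 0 0 255"

```text
time: 9.92
tcp_pos: [0.5974, 0.0189, 0.1882]
orientation: [-1.57, 0.002, 0.163]
wrist_force: [0.4, 0.3, -3.0]
opening: 0.604
```

```bash
python3 w.py .5974 .3295 .19 6.8
```

```text
t 9.92 tcp [0.5974 0.0189 0.1882] rpy [-90.    0.1   9.4] open 0.604
(np.float64(0.5974), np.float64(0.3295), np.float64(0.19), np.float64(6.8)) shift [ 0.0505 -0.0018  0.3065] turn [ 0.   2.6 -0. ] rows 8.0
```

Request:
send_rows:
  rows: "0.0025 -0.002 0.015 0 0.5 0 255;0.0075 -0.002 0.045 0 1 0 255;0.014 -0.002 0.085 0 1 0 255;0.0207 -0.002 0.126 0 2 0 255;0.0274 -0.002 0.167 0 2 0 255;0.034 -0.002 0.207 0 2.6 0 255;0.041 -0.002 0.247 0 2.6 0 255;0.046 -0.002 0.28 0 2.6 0 255;0.0495 -0.002 0.3 0 2.6 0 255;0.0505 -0.002 0.3065 0 2.6 0 255"

```text
time: 10.75
tcp_pos: [0.5962, 0.3328, 0.1869]
orientation: [-1.572, 0.006, 0.122]
wrist_force: [0.2, 0.2, -2.8]
opening: 0.609
```

Request:
send_rows:
  rows: "0 0 0 0 0 0 255;0 0.02 0 0 0 0 255;0 0.05 0 0 0 0 255;0 0.085 0 0 0 0 255;0 0.11 0 0 0 0 255;0 0.12 0 0 0 0 255;0 0.12 0 0 0 0 255;0 0.12 0 0 0 0 255"

```text
time: 11.42
tcp_pos: [0.5985, 0.3286, 0.0712]
orientation: [-1.571, 0.001, 0.117]
wrist_force: [0.1, -0.2, -1.6]
opening: 0.608
```

```bash
python3 w.py .5974 .3295 .059 6.8
```

```text
t 11.42 tcp [0.5985 0.3286 0.0712] rpy [-90.    0.    6.7] open 0.608
(np.float64(0.5974), np.float64(0.3295), np.float64(0.059), np.float64(6.8)) shift [-0.001   0.0122  0.001 ] turn [ 0.  -0.1  0. ] rows 1.0
```

Request:
send_rows:
  rows: "0 0.005 0 0 0 0 255;0 0.009 0 0 0 0 255;0 0.011 0 0 0 0 255;0 0.012 0 0 0 0 255;0 0.013 0 0 0 0 255;0 0.013 0 0 0 0 255;0 0.013 0 0 0 0 255"

```text
time: 12.0
tcp_pos: [0.5984, 0.3298, 0.0593]
orientation: [-1.57, -0.001, 0.118]
wrist_force: [-1.1, 0.8, 4.0]
opening: 0.603
```

Request:
send_rows:
  rows: "0 0 0 0 0 0 0;0 0 0 0 0 0 0;0 0 0 0 0 0 0;0 0 0 0 0 0 0;0 -0.02 0 0 0 0 0;0 -0.06 0 0 0 0 0;0 -0.1 0 0 0 0 0;0 -0.13 0 0 0 0 0;0 -0.13 0 0 0 0 0;0 -0.13 0 0 0 0 0"

```text
time: 12.83
tcp_pos: [0.5991, 0.3301, 0.1908]
orientation: [-1.569, -0.005, 0.118]
wrist_force: [-1.3, -0.7, -1.0]
opening: 1.001
```

```bash
python3 w.py .5185 -.0435 .19 -110.6
```

```text
t 12.83 tcp [0.5991 0.3301 0.1908] rpy [-89.9  -0.3   6.8] open 1.001
(np.float64(0.5185), np.float64(-0.0435), np.float64(0.19), np.float64(-110.6)) shift [-0.1241  0.0008 -0.3615] turn [  0.  117.4  -0. ] rows 17.0
```

Request:
send_rows:
  rows: "-0.124 0.001 -0.3615 0 117.4 0 0;-0.124 0.001 -0.3615 0 117.4 0 0;-0.124 0.001 -0.3615 0 117.4 0 0;-0.124 0.001 -0.3615 0 117.4 0 0;-0.124 0.001 -0.3615 0 117.4 0 0;-0.124 0.001 -0.3615 0 117.4 0 0;-0.124 0.001 -0.3615 0 117.4 0 0;-0.124 0.001 -0.3615 0 117.4 0 0;-0.124 0.001 -0.3615 0 117.4 0 0;-0.124 0.001 -0.3615 0 117.4 0 0"

```text
time: 13.67
tcp_pos: [0.5147, -0.049, 0.1853]
orientation: [-1.576, 0.0, -1.143]
wrist_force: [-0.3, 0.7, -0.9]
opening: 1.004
```

```bash
python3 w.py .5185 -.0435 .19 -110.6
```

```text
t 13.67 tcp [ 0.5147 -0.049   0.1853] rpy [-90.3   0.  -65.5] open 1.004
(np.float64(0.5185), np.float64(-0.0435), np.float64(0.19), np.float64(-110.6)) shift [-0.0034 -0.0047  0.0058] turn [ 0.  45.1  0. ] rows 7.0
```

Request:
send_rows:
  rows: "0 0 0 0 45.5 0 0;0 0 0 0 45.5 0 0;0 0 0 0 45.5 0 0;0 0 0 0 45.5 0 0;0 0 0 0 45.5 0 0;0 0 0 0 45.5 0 0;0 0 0 0 45.5 0 0;0 0 0 0 45.5 0 0;0 0 0 0 45.5 0 0;0 0 0 0 45.5 0 0"

```text
time: 14.5
tcp_pos: [0.517, -0.0439, 0.1862]
orientation: [-1.573, -0.0, -1.925]
wrist_force: [-0.1, 0.0, 0.1]
opening: 1.0
```

```bash
python3 w.py .5185 -.0435 .068 -110.6
```

```text
t 14.5 tcp [ 0.517  -0.0439  0.1862] rpy [ -90.1   -0.  -110.3] open 1.0
(np.float64(0.5185), np.float64(-0.0435), np.float64(0.068), np.float64(-110.6)) shift [-0.0009  0.1182  0.0012] turn [-0.   0.3  0. ] rows 3.0
```

Request:
send_rows:
  rows: "-0.001 0.01 0.001 0 0 0 0;-0.001 0.04 0.001 0 0 0 0;-0.001 0.075 0.001 0 0 0 0;-0.001 0.105 0.001 0 0 0 0;-0.001 0.118 0.001 0 0 0 0;-0.001 0.118 0.001 0 0 0 0;-0.001 0.118 0.001 0 0 0 0"

```text
time: 15.08
tcp_pos: [0.5184, -0.0433, 0.0683]
orientation: [-1.573, -0.0, -1.926]
wrist_force: [0.1, 0.1, -0.2]
opening: 1.002
```

Request:
send_rows:
  rows: "0 0 0 0 0 0 255;0 0 0 0 0 0 255;0 0 0 0 0 0 255;0 0 0 0 0 0 255;0 0 0 0 0 0 255;0 0 0 0 0 0 255;0 0 0 0 0 0 255"

```text
time: 15.67
tcp_pos: [0.52, -0.0435, 0.0707]
orientation: [-1.568, 0.001, -1.926]
wrist_force: [-0.0, -0.4, 6.6]
opening: 0.607
```

Request:
send_rows:
  rows: "0 -0.01 0 0 0 0 255;0 -0.04 0 0 0 0 255;0 -0.08 0 0 0 0 255;0 -0.11 0 0 0 0 255;0 -0.12 0 0 0 0 255;0 -0.12 0 0 0 0 255;0 -0.12 0 0 0 0 255"

```text
time: 16.25
tcp_pos: [0.5181, -0.0433, 0.1886]
orientation: [-1.572, -0.0, -1.926]
wrist_force: [-0.2, 0.6, -2.7]
opening: 0.607
```

```bash
python3 w.py .518 .320 .19 6.8
```

```text
t 16.25 tcp [ 0.5181 -0.0433  0.1886] rpy [ -90.1   -0.  -110.4] open 0.607
(np.float64(0.518), np.float64(0.32), np.float64(0.19), np.float64(6.8)) shift [-0.3406 -0.0014 -0.1265] turn [   0.  -117.2    0. ] rows 17.0
```

Request:
send_rows:
  rows: "-0.01 -0.001 -0.0037 0 -7 0 255;-0.03 -0.001 -0.011 0 -14 0 255;-0.06 -0.001 -0.0223 0 -21 0 255;-0.09 -0.001 -0.0334 0 -28 0 255;-0.12 -0.001 -0.0446 0 -35 0 255;-0.15 -0.001 -0.0557 0 -42 0 255;-0.18 -0.001 -0.0669 0 -49 0 255;-0.21 -0.001 -0.078 0 -56 0 255;-0.23 -0.001 -0.0854 0 -63 0 255;-0.24 -0.001 -0.0891 0 -70 0 255"

```text
time: 17.08
tcp_pos: [0.5171, 0.2149, 0.187]
orientation: [-1.575, 0.004, -0.696]
wrist_force: [0.2, -0.2, -2.0]
opening: 0.605
```

Request:
send_rows:
  rows: "0 0 0 0 0 0 255;0 0 0 0 0 0 255;0 0 0 0 0 0 255"

```text
time: 17.33
tcp_pos: [0.518, 0.2115, 0.1886]
orientation: [-1.574, 0.001, -0.707]
wrist_force: [1.0, 0.2, -1.9]
opening: 0.607
```

```bash
python3 w.py .518 .320 .19 6.8
```

```text
t 17.33 tcp [0.518  0.2115 0.1886] rpy [-90.2   0.1 -40.5] open 0.607
(np.float64(0.518), np.float64(0.32), np.float64(0.19), np.float64(6.8)) shift [-0.0705 -0.0014  0.0825] turn [ -0.  -47.3   0. ] rows 7.0
```

Request:
send_rows:
  rows: "-0.005 -0.001 0.006 0 -7 0 255;-0.017 -0.001 0.02 0 -14 0 255;-0.034 -0.001 0.04 0 -21 0 255;-0.051 -0.001 0.06 0 -28 0 255;-0.063 -0.001 0.074 0 -35 0 255;-0.0705 -0.001 0.0825 0 -42 0 255;-0.0705 -0.001 0.0825 0 -47.3 0 255;-0.0705 -0.001 0.0825 0 -47.3 0 255;-0.0705 -0.001 0.0825 0 -47.3 0 255"

```text
time: 18.08
tcp_pos: [0.5185, 0.3198, 0.1907]
orientation: [-1.572, 0.001, 0.116]
wrist_force: [-0.6, 0.2, -2.6]
opening: 0.608
```

Request:
send_rows:
  rows: "0 0.01 0 0 0 0 255;0 0.03 0 0 0 0 255;0 0.06 0 0 0 0 255;0 0.09 0 0 0 0 255;0 0.11 0 0 0 0 255;0 0.12 0 0 0 0 255;0 0.12 0 0 0 0 255;0 0.12 0 0 0 0 255"

```text
time: 18.75
tcp_pos: [0.5189, 0.3208, 0.0713]
orientation: [-1.571, -0.0, 0.12]
wrist_force: [-0.1, 0.1, -1.6]
opening: 0.607
```

```bash
python3 w.py .518 .320 .0595 6.8
```

```text
t 18.75 tcp [0.5189 0.3208 0.0713] rpy [-90.   -0.    6.9] open 0.607
(np.float64(0.518), np.float64(0.32), np.float64(0.0595), np.float64(6.8)) shift [-0.001   0.0118 -0.0007] turn [0.  0.1 0. ] rows 1.0
```

Request:
send_rows:
  rows: "0 0.005 0 0 0 0 255;0 0.009 0 0 0 0 255;0 0.011 0 0 0 0 255;0 0.012 0 0 0 0 255;0 0.013 0 0 0 0 255;0 0.013 0 0 0 0 255;0 0.013 0 0 0 0 255"

```text
time: 19.33
tcp_pos: [0.5188, 0.3213, 0.0597]
orientation: [-1.57, -0.001, 0.121]
wrist_force: [-1.8, -1.5, 5.6]
opening: 0.609
```

Request:
send_rows:
  rows: "0 0 0 0 0 0 0;0 0 0 0 0 0 0;0 0 0 0 0 0 0;0 0 0 0 0 0 0;0 -0.02 0 0 0 0 0;0 -0.06 0 0 0 0 0;0 -0.1 0 0 0 0 0;0 -0.13 0 0 0 0 0;0 -0.13 0 0 0 0 0;0 -0.13 0 0 0 0 0"

```text
time: 20.17
tcp_pos: [0.5195, 0.3217, 0.1904]
orientation: [-1.569, -0.004, 0.121]
wrist_force: [-0.2, 0.2, 0.1]
opening: 0.999
```

```bash
python3 w.py .45 -.06 .24 -60; python3 w.py .45 -.06 .24 -60
```

```text
t 20.17 tcp [0.5195 0.3217 0.1904] rpy [-89.9  -0.3   6.9] open 0.999
(np.float64(0.45), np.float64(-0.06), np.float64(0.24), np.float64(-60.0)) shift [-0.1151 -0.0496 -0.3705] turn [ 0.  66.9 -0. ] rows 10.0
t 20.17 tcp [0.5195 0.3217 0.1904] rpy [-89.9  -0.3   6.9] open 0.999
(np.float64(0.45), np.float64(-0.06), np.float64(0.24), np.float64(-60.0)) shift [-0.1151 -0.0496 -0.3705] turn [ 0.  66.9 -0. ] rows 10.0
```

Request:
send_rows:
  rows: "-0.115 -0.05 -0.3705 0 67 0 0;-0.115 -0.05 -0.3705 0 67 0 0;-0.115 -0.05 -0.3705 0 67 0 0;-0.115 -0.05 -0.3705 0 67 0 0;-0.115 -0.05 -0.3705 0 67 0 0;-0.115 -0.05 -0.3705 0 67 0 0;-0.115 -0.05 -0.3705 0 67 0 0;-0.115 -0.05 -0.3705 0 67 0 0;-0.115 -0.05 -0.3705 0 67 0 0;-0.115 -0.05 -0.3705 0 67 0 0"

```text
time: 21.0
tcp_pos: [0.4473, -0.0643, 0.2371]
orientation: [-1.574, 0.0, -1.056]
wrist_force: [0.5, 0.7, -0.4]
opening: 0.999
```

Request:
send_rows:
  rows: "0 0 0 0 0 0 0;0 0 0 0 0 0 0;0 0 0 0 0 0 0"

```text
time: 21.25
tcp_pos: [0.4487, -0.0598, 0.237]
orientation: [-1.572, 0.002, -1.047]
wrist_force: [-0.3, 0.5, -0.0]
opening: 1.0
```

Run:
```python
from h import *
im={}
for n in("top","scene"):
    p,d=r.camera(n); im[n]=p; c=r.calibration(n)
    al=pts(n,np.ones_like(d,bool),d)
    b=al[(al[:,2]>.06)&(al[:,2]<.081)&(np.hypot(al[:,0]-.539,al[:,1]-.011)<.04)]
    if len(b): T=b[b[:,2]>np.percentile(b[:,2],90)-.006]; print(n,"trophy",len(T),((T.max(0)+T.min(0))/2).round(4),T.mean(0).round(4))
    for t in "red_can_mid green_can_mid blue_can_mid red_coaster green_coaster blue_coaster stand trophy_mid".split():
        for o in r.trace(t,n)[:1]:
            P=pts(n,o["mask"],d)
            if len(P)<20: continue
            zt=np.percentile(P[:,2],95); T=P[P[:,2]>zt-.006]
            print(n,t,round(o["p"],2),len(P),"ztop",zt.round(4),"mid",((T.max(0)+T.min(0))/2).round(4),"mean",T.mean(0).round(4))
    # coasters by colour
    hsv=cv2.cvtColor(p,cv2.COLOR_BGR2HSV)
    for nm,lo,hi in(("red",170,8),("green",45,85),("blue",100,130)):
        h=hsv[...,0]; m=((h>=lo)|(h<=hi)) if lo>hi else (h>=lo)&(h<=hi)
        m&=hsv[...,1]>120
        P=pts(n,m,d); P=P[(abs(P[:,2]-.016)<.008)&(np.hypot(P[:,0]-.539,P[:,1]-.011)<.1)]
        if len(P)>20: print(n,nm,"coaster",len(P),((P.max(0)+P.min(0))/2).round(4),P.mean(0).round(4))
cv2.imwrite("pics/b2.png",np.vstack([im["scene"][50:350,:],im["top"][80:380,:]]))
```

```text
top trophy 153 [0.5374 0.0103 0.0757] [0.5385 0.0097 0.0752]
top red_can_mid 0.74 605 ztop 0.1034 mid [0.4389 0.309  0.1018] mean [0.439  0.3097 0.1007]
top green_can_mid 0.66 569 ztop 0.1031 mid [0.5987 0.3294 0.1016] mean [0.5975 0.3297 0.1006]
top blue_can_mid 0.64 615 ztop 0.1031 mid [0.5181 0.3209 0.1027] mean [0.519  0.3209 0.1006]
top red_coaster 0.6 600 ztop 0.0192 mid [0.5009 0.056  0.0177] mean [0.4995 0.0558 0.0162]
top green_coaster 0.95 589 ztop 0.0194 mid [0.599  0.0211 0.0191] mean [0.598  0.0211 0.0164]
top blue_coaster 0.97 365 ztop 0.0194 mid [ 0.5233 -0.0472  0.0181] mean [ 0.5275 -0.05    0.0163]
top stand 0.72 614 ztop 0.1031 mid [0.5987 0.3294 0.1016] mean [0.5976 0.3298 0.1006]
top trophy_mid 0.46 242 ztop 0.0783 mid [0.5386 0.0104 0.0761] mean [0.5385 0.0098 0.0755]
top red coaster 560 [0.5009 0.056  0.0158] [0.5014 0.056  0.0157]
top blue coaster 338 [ 0.521  -0.046   0.0162] [ 0.5264 -0.0505  0.0155]
scene trophy 165 [0.5393 0.0109 0.0768] [0.54   0.0111 0.0765]
scene red_can_mid 0.78 888 ztop 0.1039 mid [0.4394 0.311  0.1024] mean [0.4402 0.3106 0.1015]
sce
[... 174 characters left out ...]
3219 0.1017]
scene red_coaster 0.56 633 ztop 0.0204 mid [0.5001 0.0551 0.0184] mean [0.5004 0.0569 0.0177]
scene green_coaster 0.89 597 ztop 0.0208 mid [0.5993 0.0205 0.0193] mean [0.5996 0.0208 0.0178]
scene blue_coaster 0.89 493 ztop 0.021 mid [ 0.5192 -0.0409  0.0449] mean [ 0.5199 -0.0498  0.0192]
scene stand 0.79 806 ztop 0.034 mid [ 0.4644 -0.3119  0.0322] mean [ 0.4634 -0.3144  0.0316]
scene trophy_mid 0.88 426 ztop 0.079 mid [0.5399 0.0108 0.0768] mean [0.5404 0.0109 0.0767]
scene red coaster 604 [0.5013 0.0553 0.0166] [0.5022 0.0565 0.0174]
scene green coaster 612 [0.5991 0.0208 0.0181] [0.5997 0.0211 0.0175]
scene blue coaster 446 [ 0.5188 -0.0494  0.0163] [ 0.521  -0.0509  0.0174]
```

View pics/b2.png

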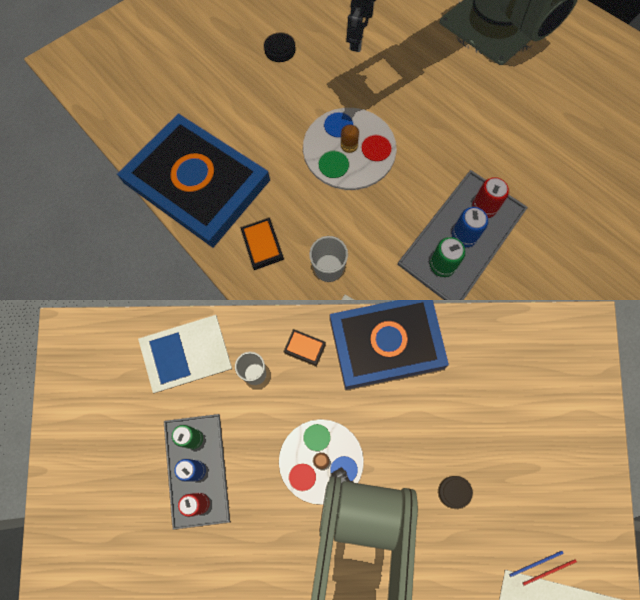

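All three cans stand upright on the tray (stack pixels (187,436), (189,470), (193,504)) and the coasters are clear. The trophy is at (321,460). I'm taking it next.

```bash
python3 w.py .539 .0106 .16 -60 .539 .0106 .032 -60
```

```text
t 22.15 tcp [ 0.4491 -0.0606  0.2382] rpy [-90.    0.  -60.1] open 1.0
(np.float64(0.539), np.float64(0.0106), np.float64(0.16), np.float64(-60.0)) shift [-0.0169  0.0782  0.1134] turn [ 0.  -0.1  0. ] rows 4.0
(np.float64(0.539), np.float64(0.0106), np.float64(0.032), np.float64(-60.0)) shift [-0.0169  0.2062  0.1134] turn [ 0.  -0.1  0. ] rows 6.0
```

Request:
send_rows:
  rows: "-0.003 0.012 0.018 0 0 0 0;-0.0075 0.035 0.05 0 0 0 0;-0.012 0.057 0.082 0 0 0 0;-0.0155 0.072 0.104 0 0 0 0;-0.017 0.078 0.1135 0 0 0 0;-0.017 0.078 0.1135 0 0 0 0;-0.017 0.078 0.1135 0 0 0 0"

```text
time: 22.73
tcp_pos: [0.5386, 0.0106, 0.1602]
orientation: [-1.572, 0.0, -1.048]
wrist_force: [-1.0, -0.1, -0.9]
opening: 0.999
```

```bash
python3 w.py .539 .0106 .032 -60
```

```text
t 22.73 tcp [0.5386 0.0106 0.1602] rpy [-90.1   0.  -60. ] open 0.999
(np.float64(0.539), np.float64(0.0106), np.float64(0.032), np.float64(-60.0)) shift [0.0002 0.1282 0.0004] turn [ 0. -0.  0.] rows 4.0
```

Request:
send_rows:
  rows: "0 0.01 0 0 0 0 0;0 0.04 0 0 0 0 0;0 0.075 0 0 0 0 0;0 0.105 0 0 0 0 0;0 0.12 0 0 0 0 0;0 0.128 0 0 0 0 0;0 0.128 0 0 0 0 0;0 0.128 0 0 0 0 0"

```text
time: 23.4
tcp_pos: [0.5394, 0.0103, 0.0331]
orientation: [-1.569, -0.001, -1.049]
wrist_force: [0.5, 0.2, -0.5]
opening: 1.0
```

Request:
send_rows:
  rows: "0 0 0 0 0 0 255;0 0 0 0 0 0 255;0 0 0 0 0 0 255;0 0 0 0 0 0 255;0 0 0 0 0 0 255;0 0 0 0 0 0 255;0 0 0 0 0 0 255;0 0 0 0 0 0 255;0 0 0 0 0 0 255"

```text
time: 24.15
tcp_pos: [0.5394, 0.0107, 0.0332]
orientation: [-1.57, -0.001, -1.048]
wrist_force: [-1.7, -0.2, 5.5]
opening: 0.458
```

Request:
send_rows:
  rows: "0 -0.01 0 0 0 0 255;0 -0.04 0 0 0 0 255;0 -0.08 0 0 0 0 255;0 -0.11 0 0 0 0 255;0 -0.12 0 0 0 0 255;0 -0.12 0 0 0 0 255;0 -0.12 0 0 0 0 255"

```text
time: 24.73
tcp_pos: [0.5382, 0.0109, 0.1515]
orientation: [-1.572, 0.001, -1.048]
wrist_force: [0.6, 0.4, -2.5]
opening: 0.454
```

```bash
python3 w.py .4625 -.3145 .155 -90
python3 - <<'E'
from h import *
n="top";p,d=r.camera(n)
al=pts(n,np.ones_like(d,bool),d); m=(al[:,2]>.02)&(al[:,2]<.045)&(np.hypot(al[:,0]-.462,al[:,1]+.315)<.06)
b=al[m&(al[:,2]>.026)]; print("top",cv2.minEnclosingCircle(b[:,:2].astype(np.float32)),b.mean(0),len(b))
n="scene";p2,d=r.camera(n)
al=pts(n,np.ones_like(d,bool),d); b=al[(al[:,2]>.027)&(al[:,2]<.045)&(np.hypot(al[:,0]-.462,al[:,1]+.315)<.06)]
print("scene",cv2.minEnclosingCircle(b[:,:2].astype(np.float32)),b.mean(0),len(b))
cv2.imwrite("pics/s3.png",cv2.resize(p2[40:260,220:480],None,fx=2,fy=2))
E
```

```text
t 24.73 tcp [0.5382 0.0109 0.1515] rpy [-90.1   0.  -60.1] open 0.454
(np.float64(0.4625), np.float64(-0.3145), np.float64(0.155), np.float64(-90.0)) shift [ 0.2441 -0.0035 -0.228 ] turn [ 0.  29.9 -0. ] rows 9.0
top ((0.46227261424064636, -0.3135749101638794), 0.039313219487667084) [ 0.46224717 -0.31499306  0.02964391] 595
scene ((0.46399179100990295, -0.3141021728515625), 0.0385323092341423) [ 0.46376576 -0.31378208  0.03123388] 455
```

View pics/s3.png

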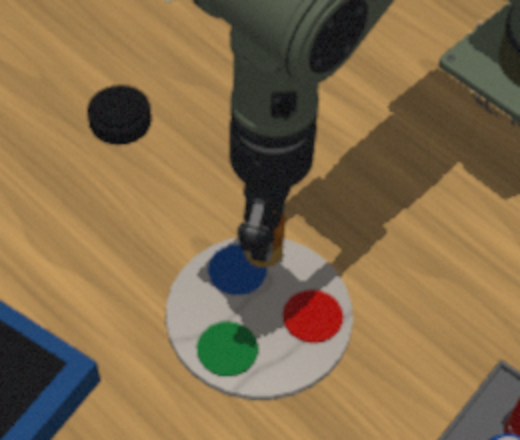

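The trophy is lifted between the fingers (crop pixel about (275,240)), and the stand at (120,112) is free.

Request:
send_rows:
  rows: "0.012 -0.002 -0.011 0 3 0 255;0.036 -0.003 -0.034 0 8 0 255;0.063 -0.003 -0.059 0 12 0 255;0.09 -0.003 -0.084 0 16 0 255;0.118 -0.003 -0.11 0 20 0 255;0.146 -0.003 -0.136 0 24 0 255;0.174 -0.003 -0.1625 0 28 0 255;0.2 -0.003 -0.187 0 30 0 255;0.224 -0.003 -0.209 0 30 0 255;0.24 -0.003 -0.2245 0 30 0 255"

```text
time: 25.67
tcp_pos: [0.4624, -0.3115, 0.1527]
orientation: [-1.574, 0.002, -1.574]
wrist_force: [0.0, -0.9, -2.4]
opening: 0.457
```

Request:
send_rows:
  rows: "0 0 0 0 0 0 255;0 0 0 0 0 0 255;0 0 0 0 0 0 255;0 0 0 0 0 0 255"

```text
time: 26.0
tcp_pos: [0.464, -0.3079, 0.1541]
orientation: [-1.573, 0.002, -1.571]
wrist_force: [0.5, 0.2, -3.0]
opening: 0.453
```

```bash
python3 w.py .463 -.3143 .052 -90
```

```text
t 26.0 tcp [ 0.464  -0.3079  0.1541] rpy [-90.1   0.1 -90. ] open 0.453
(np.float64(0.463), np.float64(-0.3143), np.float64(0.052), np.float64(-90.0)) shift [ 0.0064  0.1021 -0.001 ] turn [0. 0. 0.] rows 3.0
```

Request:
send_rows:
  rows: "0.0065 0.01 -0.001 0 0 0 255;0.0065 0.035 -0.001 0 0 0 255;0.0065 0.065 -0.001 0 0 0 255;0.0065 0.085 -0.001 0 0 0 255;0.0065 0.092 -0.001 0 0 0 255;0.0065 0.094 -0.001 0 0 0 255;0.0065 0.094 -0.001 0 0 0 255;0.0065 0.094 -0.001 0 0 0 255"

```text
time: 26.67
tcp_pos: [0.4643, -0.3162, 0.0623]
orientation: [-1.569, -0.001, -1.571]
wrist_force: [-0.2, 0.2, -2.3]
opening: 0.455
```

```bash
python3 w.py .463 -.3143 .052 -90
```

```text
t 26.67 tcp [ 0.4643 -0.3162  0.0623] rpy [-89.9  -0.1 -90. ] open 0.455
(np.float64(0.463), np.float64(-0.3143), np.float64(0.052), np.float64(-90.0)) shift [-0.0019  0.0103 -0.0013] turn [ 0. -0.  0.] rows 1.0
```

Request:
send_rows:
  rows: "-0.001 0.004 -0.001 0 0 0 255;-0.001 0.007 -0.001 0 0 0 255;-0.001 0.009 -0.001 0 0 0 255;-0.001 0.0105 -0.001 0 0 0 255;-0.001 0.0115 -0.001 0 0 0 255;-0.001 0.0115 -0.001 0 0 0 255;-0.001 0.0115 -0.001 0 0 0 255"

```text
time: 27.25
tcp_pos: [0.4623, -0.3148, 0.0513]
orientation: [-1.57, -0.0, -1.572]
wrist_force: [-3.2, 1.7, 7.3]
opening: 0.459
```

Contact. Release and raise.

Request:
send_rows:
  rows: "0 0 0 0 0 0 0;0 0 0 0 0 0 0;0 0 0 0 0 0 0;0 0 0 0 0 0 0;0 0 0 0 0 0 0;0 -0.015 0 0 0 0 0;0 -0.04 0 0 0 0 0;0 -0.08 0 0 0 0 0;0 -0.12 0 0 0 0 0;0 -0.14 0 0 0 0 0"

```text
time: 28.08
tcp_pos: [0.4639, -0.3158, 0.1944]
orientation: [-1.565, -0.004, -1.572]
wrist_force: [0.3, -0.6, -0.3]
opening: 1.002
```

Request:
send_rows:
  rows: "0 0 0 0 0 0 0;0 0 0 0 0 0 0;0 0 0 0 0 0 0"

```text
time: 28.33
tcp_pos: [0.4616, -0.3142, 0.1886]
orientation: [-1.572, 0.001, -1.572]
wrist_force: [0.2, -0.1, -0.4]
opening: 0.998
```

```bash
python3 w.py .5185 .3215 .20 6.8
python3 - <<'E'
from h import *
p,d=r.camera("scene"); al=pts("scene",np.ones_like(d,bool),d)
b=al[(al[:,2]>.088)&(al[:,2]<.1)&(np.hypot(al[:,0]-.463,al[:,1]+.314)<.04)]; print(len(b),b.mean(0),b.max(0)) if len(b) else 0
cv2.imwrite("pics/s4.png",p[40:260,220:480])
E
```

```text
t 28.33 tcp [ 0.4616 -0.3142  0.1886] rpy [-90.1   0.1 -90.1] open 0.998
(np.float64(0.5185), np.float64(0.3215), np.float64(0.2), np.float64(6.8)) shift [-0.6358 -0.0114  0.0563] turn [ -0.  -96.9   0. ] rows 16.0
147 [ 0.46313013 -0.31285011  0.09374956] [ 0.4803469  -0.29549573  0.09869147]
```

View pics/s4.png

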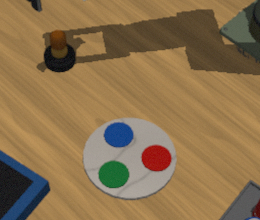

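The trophy stands upright on the stand (crop (58,45)) at about (0.463, −0.313), within 2 mm of the stand's centre. Now I'll return the cans, blue first.

Request:
send_rows:
  rows: "-0.635 -0.0115 0.0565 0 -97 0 0;-0.635 -0.0115 0.0565 0 -97 0 0;-0.635 -0.0115 0.0565 0 -97 0 0;-0.635 -0.0115 0.0565 0 -97 0 0;-0.635 -0.0115 0.0565 0 -97 0 0;-0.635 -0.0115 0.0565 0 -97 0 0;-0.635 -0.0115 0.0565 0 -97 0 0;-0.635 -0.0115 0.0565 0 -97 0 0;-0.635 -0.0115 0.0565 0 -97 0 0;-0.635 -0.0115 0.0565 0 -97 0 0"

```text
time: 29.22
tcp_pos: [0.4985, 0.1021, 0.1956]
orientation: [-1.572, 0.003, -0.316]
wrist_force: [0.1, -0.3, 0.6]
opening: 0.997
```

Request:
send_rows:
  rows: "0 0 0 0 0 0 0;0 0 0 0 0 0 0;0 0 0 0 0 0 0"

```text
time: 29.47
tcp_pos: [0.4988, 0.0999, 0.1958]
orientation: [-1.573, 0.003, -0.322]
wrist_force: [-0.1, 0.4, 0.7]
opening: 1.002
```

```bash
python3 w.py .5187 .3215 .18 6.8
```

```text
t 29.47 tcp [0.4988 0.0999 0.1958] rpy [-90.1   0.1 -18.4] open 1.002
(np.float64(0.5187), np.float64(0.3215), np.float64(0.18), np.float64(6.8)) shift [-0.0512  0.0158  0.2165] turn [ -0.  -25.2   0. ] rows 6.0
```

Request:
send_rows:
  rows: "-0.051 0.016 0.2165 0 -25.2 0 0;-0.051 0.016 0.2165 0 -25.2 0 0;-0.051 0.016 0.2165 0 -25.2 0 0;-0.051 0.016 0.2165 0 -25.2 0 0;-0.051 0.016 0.2165 0 -25.2 0 0;-0.051 0.016 0.2165 0 -25.2 0 0;-0.051 0.016 0.2165 0 -25.2 0 0;-0.051 0.016 0.2165 0 -25.2 0 0;-0.051 0.016 0.2165 0 -25.2 0 0;-0.051 0.016 0.2165 0 -25.2 0 0"

```text
time: 30.3
tcp_pos: [0.5199, 0.3194, 0.1814]
orientation: [-1.571, 0.0, 0.115]
wrist_force: [0.5, 0.0, 0.5]
opening: 0.997
```

```bash
python3 w.py .5187 .3215 .058 6.8
```

```text
t 30.3 tcp [0.5199 0.3194 0.1814] rpy [-90.    0.    6.6] open 0.997
(np.float64(0.5187), np.float64(0.3215), np.float64(0.058), np.float64(6.8)) shift [-0.001   0.1234  0.0022] turn [ 0.  -0.2  0. ] rows 3.0
```

Request:
send_rows:
  rows: "-0.001 0.01 0.002 0 0 0 0;-0.001 0.04 0.002 0 0 0 0;-0.001 0.075 0.002 0 0 0 0;-0.001 0.105 0.002 0 0 0 0;-0.001 0.1235 0.002 0 0 0 0;-0.001 0.1235 0.002 0 0 0 0;-0.001 0.1235 0.002 0 0 0 0"

```text
time: 30.88
tcp_pos: [0.518, 0.3226, 0.0569]
orientation: [-1.572, 0.002, 0.117]
wrist_force: [0.2, 0.2, -0.1]
opening: 0.998
```

Request:
send_rows:
  rows: "0 0 0 0 0 0 255;0 0 0 0 0 0 255;0 0 0 0 0 0 255;0 0 0 0 0 0 255;0 0 0 0 0 0 255;0 0 0 0 0 0 255;0 0 0 0 0 0 255;0 0 0 0 0 0 255"

```text
time: 31.55
tcp_pos: [0.5196, 0.3238, 0.0599]
orientation: [-1.57, -0.004, 0.118]
wrist_force: [-1.0, -2.0, 6.0]
opening: 0.61
```

Request:
send_rows:
  rows: "0 -0.01 0 0 0 0 255;0 -0.04 0 0 0 0 255;0 -0.08 0 0 0 0 255;0 -0.11 0 0 0 0 255;0 -0.13 0 0 0 0 255;0 -0.13 0 0 0 0 255;0 -0.13 0 0 0 0 255"

```text
time: 32.13
tcp_pos: [0.5185, 0.3239, 0.1889]
orientation: [-1.57, -0.002, 0.118]
wrist_force: [0.4, -0.2, -3.7]
opening: 0.613
```

```bash
python3 w.py .5183 -.0458 .19 6.8
```

```text
t 32.13 tcp [0.5185 0.3239 0.1889] rpy [-89.9  -0.1   6.8] open 0.613
(np.float64(0.5183), np.float64(-0.0458), np.float64(0.19), np.float64(6.8)) shift [-0.0438 -0.0011 -0.3671] turn [ 0. -0.  0.] rows 9.0
```

Request:
send_rows:
  rows: "-0.0014 0 -0.012 0 0 0 255;-0.0045 -0.001 -0.038 0 0 0 255;-0.0092 -0.001 -0.077 0 0 0 255;-0.014 -0.001 -0.117 0 0 0 255;-0.0187 -0.001 -0.157 0 0 0 255;-0.0235 -0.001 -0.197 0 0 0 255;-0.0283 -0.001 -0.237 0 0 0 255;-0.033 -0.001 -0.277 0 0 0 255;-0.0374 -0.001 -0.314 0 0 0 255;-0.0412 -0.001 -0.345 0 0 0 255"

```text
time: 32.97
tcp_pos: [0.5158, -0.0269, 0.1865]
orientation: [-1.571, 0.005, 0.117]
wrist_force: [0.7, 0.7, -2.3]
opening: 0.603
```

Request:
send_rows:
  rows: "-0.002 0 -0.016 0 0 0 255;-0.0026 0 -0.022 0 0 0 255;-0.0026 0 -0.022 0 0 0 255;-0.0026 0 -0.022 0 0 0 255;-0.0026 0 -0.022 0 0 0 255"

```text
time: 33.38
tcp_pos: [0.5177, -0.0449, 0.188]
orientation: [-1.57, 0.001, 0.119]
wrist_force: [-0.6, -0.4, -2.1]
opening: 0.607
```

```bash
python3 w.py .5183 -.0458 .071 6.8
```

```text
t 33.38 tcp [ 0.5177 -0.0449  0.188 ] rpy [-89.9   0.1   6.8] open 0.607
(np.float64(0.5183), np.float64(-0.0458), np.float64(0.071), np.float64(6.8)) shift [ 0.0005  0.117  -0.0009] turn [ 0.  0. -0.] rows 3.0
```

Request:
send_rows:
  rows: "0.0005 0.01 -0.001 0 0 0 255;0.0005 0.035 -0.001 0 0 0 255;0.0005 0.07 -0.001 0 0 0 255;0.0005 0.095 -0.001 0 0 0 255;0.0005 0.107 -0.001 0 0 0 255;0.0005 0.108 -0.001 0 0 0 255;0.0005 0.108 -0.001 0 0 0 255;0.0005 0.108 -0.001 0 0 0 255"

```text
time: 34.05
tcp_pos: [0.5197, -0.0464, 0.0813]
orientation: [-1.571, -0.002, 0.119]
wrist_force: [-0.0, -1.1, -1.8]
opening: 0.607
```

```bash
python3 w.py .5183 -.0458 .071 6.8
python3 - <<'E'
from h import *
for n in("top","scene"):
    p,d=r.camera(n)
    o=r.trace("blue_can_mid",n)[0]; P=pts(n,o["mask"],d); P=P[P[:,2]>.08]
    print(n,o["p"],len(P),P.mean(0),(P.max(0)+P.min(0))/2)
cv2.imwrite("pics/s5.png",cv2.resize(p[100:260,260:440],None,fx=3,fy=3))
E
```

```text
t 34.05 tcp [ 0.5197 -0.0464  0.0813] rpy [-90.   -0.1   6.8] open 0.607
(np.float64(0.5183), np.float64(-0.0458), np.float64(0.071), np.float64(6.8)) shift [-0.0013  0.0103  0.0008] turn [0. 0. 0.] rows 1.0
top 0.75 12 [0.49482902 0.01342511 0.46021587] [0.49442287 0.01364566 0.45141862]
scene 0.73 433 [ 0.53251829 -0.04091585  0.11238785] [ 0.5288191  -0.04172409  0.11570082]
```

View pics/s5.png

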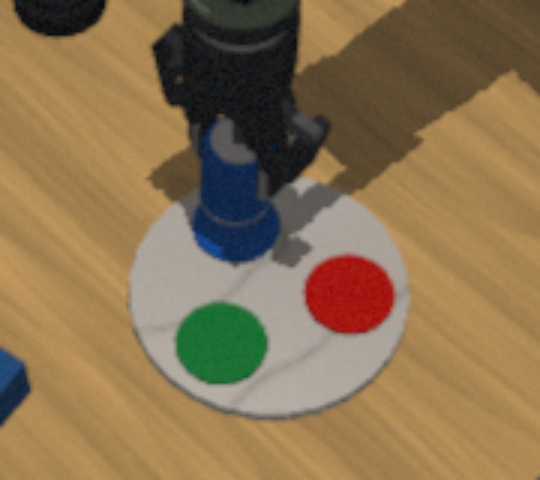

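The blue can hangs centred over the blue coaster (crop (237,200)), with both neighbouring coasters clear. Setting it down.

Request:
send_rows:
  rows: "-0.001 0.004 0.001 0 0 0 255;-0.001 0.007 0.001 0 0 0 255;-0.001 0.009 0.001 0 0 0 255;-0.001 0.0105 0.001 0 0 0 255;-0.001 0.0115 0.001 0 0 0 255;-0.001 0.0115 0.001 0 0 0 255;-0.001 0.0115 0.001 0 0 0 255"

```text
time: 34.83
tcp_pos: [0.5181, -0.0461, 0.0708]
orientation: [-1.571, -0.001, 0.118]
wrist_force: [-2.7, 0.4, 9.5]
opening: 0.605
```

Request:
send_rows:
  rows: "0 0 0 0 0 0 0;0 0 0 0 0 0 0;0 0 0 0 0 0 0;0 0 0 0 0 0 0;0 0 0 0 0 0 0;0 -0.015 0 0 0 0 0;0 -0.04 0 0 0 0 0;0 -0.08 0 0 0 0 0;0 -0.12 0 0 0 0 0;0 -0.12 0 0 0 0 0"

```text
time: 35.67
tcp_pos: [0.5222, -0.0465, 0.1968]
orientation: [-1.574, -0.015, 0.118]
wrist_force: [1.5, -1.1, 0.1]
opening: 1.0
```

```bash
python3 w.py .5982 .3303 .185 6.8
```

```text
t 35.67 tcp [ 0.5222 -0.0465  0.1968] rpy [-90.2  -0.9   6.8] open 1.0
(np.float64(0.5982), np.float64(0.3303), np.float64(0.185), np.float64(6.8)) shift [0.1198 0.0118 0.3653] turn [ 0. -0.  0.] rows 10.0
```

Request:
send_rows:
  rows: "0.124 0.006 0.364 0 0 0 0;0.124 0.006 0.364 0 0 0 0;0.124 0.006 0.364 0 0 0 0;0.124 0.006 0.364 0 0 0 0;0.124 0.006 0.364 0 0 0 0;0.124 0.006 0.364 0 0 0 0;0.124 0.006 0.364 0 0 0 0;0.124 0.006 0.364 0 0 0 0;0.124 0.006 0.364 0 0 0 0;0.124 0.006 0.364 0 0 0 0"

```text
time: 36.5
tcp_pos: [0.5983, 0.3363, 0.1819]
orientation: [-1.568, -0.001, 0.122]
wrist_force: [0.0, 0.0, 0.0]
opening: 0.997
```

Request:
send_rows:
  rows: "0 0 0 0 0 0 0;0 0 0 0 0 0 0;0 0 0 0 0 0 0;0 0 0 0 0 0 0"

```text
time: 36.83
tcp_pos: [0.5979, 0.3282, 0.1834]
orientation: [-1.571, 0.0, 0.116]
wrist_force: [-0.1, 0.3, 0.1]
opening: 1.002
```

```bash
python3 w.py .5982 .3303 .058 6.8
```

```text
t 36.83 tcp [0.5979 0.3282 0.1834] rpy [-90.    0.    6.7] open 1.002
(np.float64(0.5982), np.float64(0.3303), np.float64(0.058), np.float64(6.8)) shift [0.0005 0.1254 0.0021] turn [ 0.  -0.1  0. ] rows 4.0
```

Request:
send_rows:
  rows: "0.0005 0.01 0.002 0 0 0 0;0.0005 0.04 0.002 0 0 0 0;0.0005 0.075 0.002 0 0 0 0;0.0005 0.105 0.002 0 0 0 0;0.0005 0.125 0.002 0 0 0 0;0.0005 0.125 0.002 0 0 0 0;0.0005 0.125 0.002 0 0 0 0"

```text
time: 37.42
tcp_pos: [0.5977, 0.331, 0.0572]
orientation: [-1.572, 0.002, 0.117]
wrist_force: [1.2, 0.6, 0.3]
opening: 1.003
```

Request:
send_rows:
  rows: "0 0 0 0 0 0 255;0 0 0 0 0 0 255;0 0 0 0 0 0 255;0 0 0 0 0 0 255;0 0 0 0 0 0 255;0 0 0 0 0 0 255;0 0 0 0 0 0 255;0 0 0 0 0 0 255"

```text
time: 38.08
tcp_pos: [0.5995, 0.3322, 0.0607]
orientation: [-1.57, -0.004, 0.118]
wrist_force: [0.2, -3.4, 6.7]
opening: 0.602
```

Request:
send_rows:
  rows: "0 -0.01 0 0 0 0 255;0 -0.04 0 0 0 0 255;0 -0.08 0 0 0 0 255;0 -0.11 0 0 0 0 255;0 -0.13 0 0 0 0 255;0 -0.13 0 0 0 0 255;0 -0.13 0 0 0 0 255"

```text
time: 38.67
tcp_pos: [0.5982, 0.3323, 0.1893]
orientation: [-1.57, -0.002, 0.118]
wrist_force: [-0.9, 0.3, -2.7]
opening: 0.61
```

```bash
python3 w.py .5983 .0208 .19 9.8
```

```text
t 38.67 tcp [0.5982 0.3323 0.1893] rpy [-89.9  -0.1   6.8] open 0.61
(np.float64(0.5983), np.float64(0.0208), np.float64(0.19), np.float64(9.8)) shift [-0.0367 -0.0007 -0.3093] turn [-0. -3.  0.] rows 8.0
```

Request:
send_rows:
  rows: "-0.0014 0 -0.012 0 0 0 255;-0.0045 0 -0.038 0 -1 0 255;-0.0088 0 -0.074 0 -2 0 255;-0.013 0 -0.11 0 -3 0 255;-0.0173 0 -0.146 0 -3 0 255;-0.0216 0 -0.182 0 -3 0 255;-0.0259 0 -0.218 0 -3 0 255;-0.03 0 -0.253 0 -3 0 255;-0.0336 0 -0.283 0 -3 0 255;-0.0358 0 -0.302 0 -3 0 255"

```text
time: 39.5
tcp_pos: [0.596, 0.0239, 0.1855]
orientation: [-1.571, 0.006, 0.168]
wrist_force: [-0.4, -0.2, -1.8]
opening: 0.611
```

Request:
send_rows:
  rows: "-0.001 0 -0.007 0 0 0 255;-0.001 0 -0.007 0 0 0 255;-0.001 0 -0.007 0 0 0 255;-0.001 0 -0.007 0 0 0 255"

```text
time: 39.83
tcp_pos: [0.5979, 0.0218, 0.1873]
orientation: [-1.57, 0.002, 0.171]
wrist_force: [0.8, 0.4, -3.0]
opening: 0.603
```

```bash
python3 w.py .5983 .0208 .0717 9.8
```

```text
t 39.83 tcp [0.5979 0.0218 0.1873] rpy [-89.9   0.1   9.8] open 0.603
(np.float64(0.5983), np.float64(0.0208), np.float64(0.0717), np.float64(9.8)) shift [ 0.0002  0.1156 -0.0011] turn [-0.  0.  0.] rows 3.0
```

Request:
send_rows:
  rows: "0 0.01 -0.001 0 0 0 255;0 0.035 -0.001 0 0 0 255;0 0.07 -0.001 0 0 0 255;0 0.095 -0.001 0 0 0 255;0 0.105 -0.001 0 0 0 255;0 0.106 -0.001 0 0 0 255;0 0.106 -0.001 0 0 0 255;0 0.106 -0.001 0 0 0 255"

```text
time: 40.5
tcp_pos: [0.6, 0.0203, 0.0837]
orientation: [-1.571, -0.003, 0.171]
wrist_force: [-0.5, 0.9, -2.0]
opening: 0.606
```

```bash
python3 w.py .5983 .0208 .0717 9.8
```

```text
t 40.5 tcp [0.6    0.0203 0.0837] rpy [-90.   -0.2   9.8] open 0.606
(np.float64(0.5983), np.float64(0.0208), np.float64(0.0717), np.float64(9.8)) shift [-0.0015  0.012   0.0008] turn [-0. -0. -0.] rows 1.0
```

Request:
send_rows:
  rows: "-0.001 0.005 0.0005 0 0 0 255;-0.001 0.0085 0.0005 0 0 0 255;-0.001 0.0105 0.0005 0 0 0 255;-0.001 0.012 0.0005 0 0 0 255;-0.001 0.013 0.0005 0 0 0 255;-0.001 0.013 0.0005 0 0 0 255;-0.001 0.013 0.0005 0 0 0 255"

```text
time: 41.08
tcp_pos: [0.5982, 0.0202, 0.0717]
orientation: [-1.571, -0.003, 0.17]
wrist_force: [-2.8, -0.3, 9.2]
opening: 0.608
```

Request:
send_rows:
  rows: "0 0 0 0 0 0 0;0 0 0 0 0 0 0;0 0 0 0 0 0 0;0 0 0 0 0 0 0;0 0 0 0 0 0 0;0 -0.015 0 0 0 0 0;0 -0.04 0 0 0 0 0;0 -0.08 0 0 0 0 0;0 -0.12 0 0 0 0 0;0 -0.12 0 0 0 0 0"

```text
time: 41.92
tcp_pos: [0.602, 0.0203, 0.1976]
orientation: [-1.573, -0.016, 0.17]
wrist_force: [0.7, 1.3, 0.7]
opening: 0.999
```

Request:
send_rows:
  rows: "0 0 0 0 0 0 0;0 0 0 0 0 0 0;0 0 0 0 0 0 0"

```text
time: 42.17
tcp_pos: [0.5965, 0.0202, 0.1876]
orientation: [-1.57, 0.003, 0.17]
wrist_force: [0.4, -1.4, -0.1]
opening: 1.001
```

```bash
python3 w.py .439 .310 .185 6.8
```

```text
t 42.17 tcp [0.5965 0.0202 0.1876] rpy [-90.    0.2   9.8] open 1.001
(np.float64(0.439), np.float64(0.31), np.float64(0.185), np.float64(6.8)) shift [-0.1061  0.0026  0.3123] turn [0. 3. 0.] rows 8.0
```

Request:
send_rows:
  rows: "-0.107 0.0025 0.312 0 60 0 0;-0.107 0.0025 0.312 0 60 0 0;-0.107 0.0025 0.312 0 60 0 0;-0.107 0.0025 0.312 0 60 0 0;-0.107 0.0025 0.312 0 60 0 0;-0.107 0.0025 0.312 0 60 0 0;-0.107 0.0025 0.312 0 60 0 0;-0.107 0.0025 0.312 0 60 0 0;-0.107 0.0025 0.312 0 60 0 0;-0.107 0.0025 0.312 0 60 0 0"

```text
time: 43.0
tcp_pos: [0.4364, 0.3124, 0.185]
orientation: [-1.574, 0.002, -0.876]
wrist_force: [0.1, 0.2, 0.4]
opening: 1.0
```

Request:
send_rows:
  rows: "0 0 0 0 0 0 0;0 0 0 0 0 0 0;0 0 0 0 0 0 0"

```text
time: 43.25
tcp_pos: [0.4395, 0.3084, 0.1861]
orientation: [-1.572, -0.0, -0.877]
wrist_force: [-0.7, 0.7, 0.0]
opening: 1.0
```

```bash
python3 w.py .439 .310 .058 -50.2
```

```text
t 43.25 tcp [0.4395 0.3084 0.1861] rpy [-90.1  -0.  -50.3] open 1.0
(np.float64(0.439), np.float64(0.31), np.float64(0.058), np.float64(-50.2)) shift [-0.0015  0.1281  0.0006] turn [ 0.  -0.1 -0. ] rows 4.0
```

Request:
send_rows:
  rows: "-0.0015 0.01 0.0005 0 0 0 0;-0.0015 0.04 0.0005 0 0 0 0;-0.0015 0.075 0.0005 0 0 0 0;-0.0015 0.108 0.0005 0 0 0 0;-0.0015 0.128 0.0005 0 0 0 0;-0.0015 0.128 0.0005 0 0 0 0;-0.0015 0.128 0.0005 0 0 0 0"

```text
time: 43.83
tcp_pos: [0.4384, 0.31, 0.0577]
orientation: [-1.574, 0.0, -0.878]
wrist_force: [0.2, -0.2, 0.0]
opening: 0.999
```

Request:
send_rows:
  rows: "0 0 0 0 0 0 255;0 0 0 0 0 0 255;0 0 0 0 0 0 255;0 0 0 0 0 0 255;0 0 0 0 0 0 255;0 0 0 0 0 0 255;0 0 0 0 0 0 255;0 0 0 0 0 0 255"

```text
time: 44.5
tcp_pos: [0.4395, 0.3116, 0.0607]
orientation: [-1.567, -0.001, -0.877]
wrist_force: [-0.7, -1.1, 6.3]
opening: 0.61
```

Request:
send_rows:
  rows: "0 -0.01 0 0 0 0 255;0 -0.04 0 0 0 0 255;0 -0.08 0 0 0 0 255;0 -0.11 0 0 0 0 255;0 -0.13 0 0 0 0 255;0 -0.13 0 0 0 0 255;0 -0.13 0 0 0 0 255"

```text
time: 45.08
tcp_pos: [0.4388, 0.3112, 0.1901]
orientation: [-1.568, -0.0, -0.877]
wrist_force: [-0.3, -0.4, -2.7]
opening: 0.606
```

```bash
python3 w.py .5007 .0563 .19 -50.2
```

```text
t 45.08 tcp [0.4388 0.3112 0.1901] rpy [-89.8  -0.  -50.2] open 0.606
(np.float64(0.5007), np.float64(0.0563), np.float64(0.19), np.float64(-50.2)) shift [ 2.355e-01  1.000e-04 -1.155e-01] turn [ 0. -0. -0.] rows 7.0
```

Request:
send_rows:
  rows: "0.011 0 -0.0054 0 0 0 255;0.035 0 -0.0172 0 0 0 255;0.065 0 -0.0319 0 0 0 255;0.097 0 -0.0476 0 0 0 255;0.129 0 -0.0633 0 0 0 255;0.16 0 -0.0785 0 0 0 255;0.19 0 -0.0932 0 0 0 255;0.215 0 -0.1054 0 0 0 255;0.23 0 -0.1128 0 0 0 255;0.2355 0 -0.1155 0 0 0 255"

```text
time: 45.92
tcp_pos: [0.4995, 0.0529, 0.1868]
orientation: [-1.575, 0.002, -0.88]
wrist_force: [-0.6, 0.1, -1.2]
opening: 0.605
```

Request:
send_rows:
  rows: "0 0 0 0 0 0 255;0 0 0 0 0 0 255;0 0 0 0 0 0 255;0 0 0 0 0 0 255"

```text
time: 46.25
tcp_pos: [0.5, 0.0571, 0.1884]
orientation: [-1.571, 0.001, -0.875]
wrist_force: [-0.8, -0.8, -1.7]
opening: 0.604
```

```bash
python3 w.py .5007 .0563 .0717 -50.2
```

```text
t 46.25 tcp [0.5    0.0571 0.1884] rpy [-90.    0.  -50.1] open 0.604
(np.float64(0.5007), np.float64(0.0563), np.float64(0.0717), np.float64(-50.2)) shift [0.0011 0.1167 0.    ] turn [0.  0.1 0. ] rows 3.0
```

Request:
send_rows:
  rows: "0.001 0.01 0 0 0 0 255;0.001 0.035 0 0 0 0 255;0.001 0.07 0 0 0 0 255;0.001 0.095 0 0 0 0 255;0.001 0.105 0 0 0 0 255;0.001 0.107 0 0 0 0 255;0.001 0.107 0 0 0 0 255;0.001 0.107 0 0 0 0 255"

```text
time: 46.92
tcp_pos: [0.5023, 0.0557, 0.0829]
orientation: [-1.568, -0.002, -0.876]
wrist_force: [0.4, 0.0, -1.5]
opening: 0.608
```

```bash
python3 w.py .5007 .0563 .0717 -50.2
```

```text
t 46.92 tcp [0.5023 0.0557 0.0829] rpy [-89.9  -0.1 -50.2] open 0.608
(np.float64(0.5007), np.float64(0.0563), np.float64(0.0717), np.float64(-50.2)) shift [-0.0015  0.0112 -0.0008] turn [ 0. -0.  0.] rows 1.0
```

Request:
send_rows:
  rows: "-0.001 0.005 -0.0005 0 0 0 255;-0.001 0.0085 -0.0005 0 0 0 255;-0.001 0.0105 -0.0005 0 0 0 255;-0.001 0.0115 -0.0005 0 0 0 255;-0.001 0.0125 -0.0005 0 0 0 255;-0.001 0.0125 -0.0005 0 0 0 255;-0.001 0.0125 -0.0005 0 0 0 255"

```text
time: 47.5
tcp_pos: [0.5005, 0.0556, 0.0716]
orientation: [-1.569, -0.001, -0.877]
wrist_force: [-3.7, -1.6, 14.9]
opening: 0.611
```

Request:
send_rows:
  rows: "0 -0.001 0 0 0 0 0;0 -0.001 0 0 0 0 0;0 -0.001 0 0 0 0 0;0 -0.001 0 0 0 0 0;0 -0.001 0 0 0 0 0;0 -0.015 0 0 0 0 0;0 -0.04 0 0 0 0 0;0 -0.08 0 0 0 0 0;0 -0.12 0 0 0 0 0;0 -0.16 0 0 0 0 0"

```text
time: 48.33
tcp_pos: [0.4995, 0.0558, 0.2305]
orientation: [-1.572, 0.001, -0.877]
wrist_force: [0.9, 0.7, 0.2]
opening: 1.0
```

Request:
send_rows:
  rows: "-0.2 0 0 0 0 0 0;-0.2 0 0 0 0 0 0;-0.2 0 0 0 0 0 0;-0.2 0 0 0 0 0 0;-0.2 0 0 0 0 0 0;-0.2 0 0 0 0 0 0;-0.2 0 0 0 0 0 0;-0.2 0 0 0 0 0 0;-0.2 0 0 0 0 0 0"

```text
time: 49.08
tcp_pos: [0.3728, 0.209, 0.2291]
orientation: [-1.571, -0.0, -0.878]
wrist_force: [0.1, 0.2, -0.0]
opening: 1.002
```

Run:
```python
from h import *
im={}
for n in("top","scene"):
    p,d=r.camera(n); im[n]=p
    for t in "red_can_mid green_can_mid blue_can_mid trophy_mid dice_cup".split():
        for o in r.trace(t,n)[:1]:
            P=pts(n,o["mask"],d)
            if len(P)<20: continue
            zt=np.percentile(P[:,2],95); T=P[P[:,2]>zt-.006]
            print(n,t,round(o["p"],2),len(P),"ztop",zt.round(4),"mid",((T.max(0)+T.min(0))/2).round(4),"mean",T.mean(0).round(4))
cv2.imwrite("pics/b6.png",np.vstack([im["scene"][50:350,:],im["top"][80:380,:]]))
```

```text
top red_can_mid 0.91 453 ztop 0.1147 mid [0.4993 0.055  0.1133] mean [0.4986 0.0546 0.1118]
top green_can_mid 0.57 463 ztop 0.1139 mid [0.5952 0.0184 0.1122] mean [0.5955 0.0185 0.1114]
top blue_can_mid 0.61 420 ztop 0.1146 mid [ 0.5154 -0.0477  0.1126] mean [ 0.5159 -0.0474  0.1116]
top trophy_mid 0.78 353 ztop 0.0961 mid [ 0.4609 -0.3147  0.0948] mean [ 0.4608 -0.315   0.0938]
top dice_cup 0.79 814 ztop 0.0858 mid [0.7634 0.1772 0.0847] mean [0.7646 0.1783 0.0842]
scene green_can_mid 0.68 905 ztop 0.1152 mid [0.596  0.0186 0.114 ] mean [0.5967 0.0202 0.1131]
scene blue_can_mid 0.83 848 ztop 0.1152 mid [ 0.5175 -0.0475  0.1135] mean [ 0.5173 -0.0466  0.113 ]
scene trophy_mid 0.86 420 ztop 0.0973 mid [ 0.4615 -0.3127  0.0964] mean [ 0.4627 -0.3132  0.095 ]
scene dice_cup 0.56 1347 ztop 0.087 mid [0.7627 0.1778 0.086 ] mean [0.7631 0.1773 0.0856]
```

View pics/b6.png

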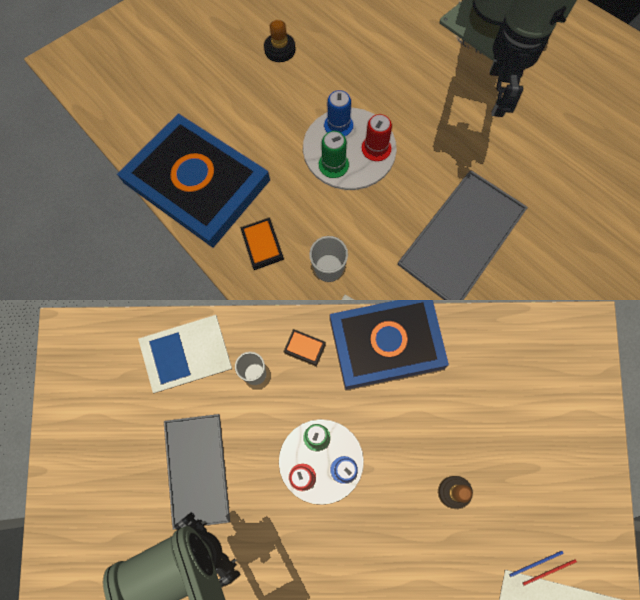

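The picture shows every can upright on its own coaster, the trophy on the stand at (460,492), the dice cup unmoved and the gripper clear. Offsets are about 2–4 mm, well inside 12 mm.

```bash
python3 -c "
from bench import r
print(r.sign_off())"
```

```text
the job is handed in; nothing more can be done
None
```

The job is done and handed in at about 50 s of the 144 s allowed. All three cans went to the tray, the trophy went to the black stand, and each can went back to the coaster of its own colour. Each piece was lowered until the wrist force showed contact before I released it.

My last check used both cameras:
- **Cans:** all three stand upright on their own coasters. They are about 2–4 mm from the coaster centres, against the 12 mm allowed. The scene camera's detector missed the red can, so its measured position comes from the top camera alone, though it shows upright in both pictures.
- **Trophy:** it stands upright on the stand, within about 2 mm of the centre.
- **Dice cup:** it is unmoved to within about 1 mm.
- **Arm:** the gripper is open and clear of everything.

The two cameras disagree by about 2 mm, which matches their stated accuracy. No check failed.

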